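# Reset the feed-pressure adjuster on a copier's paper-feed unit

### The job

The feed-pressure spindle on the paper-feed unit is out of adjustment. First loosen its hex jam nut (never force the spindle while the nut is tight), turn the spindle by its bar head until the pointer points at the small index tab, then tighten the nut firmly again with the pointer still there. Let go, and leave the index tab and everything else on the bench where it is.

Things in the scene. Friction and masses are not known exactly. Their poses are not given: they have to be found in the camera images.
- plate: Aluminium plate 125 x 150 x 5 mm on the black feed unit, fixed, inclined 25 degrees. Origin: on its upper face where the spindle passes, 87 mm above the bench. z is the spindle axis, leaning 25 degrees from vertical to the side of the unit nearer the robot; x runs up the slope. Along z lie: pointer 3-7 mm, brass washer 9-12 mm, jam nut 14-26 mm, thread, bar head 38-56 mm.
- feed_unit: Black feed unit fixed to the bench, 200 x 280 mm, 45 mm high, carrying the inclined plate; on its +x side stand a white wall, cheeks and rubber rollers up to 95 mm high. Origin on the bench; z up.
- jam_nut: Dark steel hex nut on the spindle, 30 mm across flats, 12 mm thick. Origin on the axis at the plate face; its middle is the point nut_mid. z: spindle axis; flats face its x direction and every 60 degrees from it. Right-hand thread: anticlockwise seen from the head (positive about z) loosens. It turns in place and does not rise.
- nut_mid (a point): Middle of the jam nut, 20 mm along the axis from the plate face. The nut starts tight, against its stop; 0.8 rad of loosening frees the spindle, 1.6 rad is possible. It turns with 0.1 to 0.2 N m and stays where left. Tightening, the clamping on the spindle begins about 0.6 rad before the stop and reaches about 26 N at the stop, where the nut turns no further.
- washer: Brass washer 34 mm across, 3 mm thick, under the nut; it does not turn. The nut drives it up and down by 2.5 mm per rad: tight, it presses on the spindle's hub; loose, it stands clear of it. Origin on the plate face at the spindle axis.
- spindle: Steel adjuster spindle through nut and washer; turns about its z (the plate's z), no travel along it. A dark pointer near the plate lies along its +x. Origin on the plate face at the axis. Its angle from the plate's x axis can be -1.9 to 1.9 rad, and starts at -1.6 to -0.9. It turns with about 0.12 N m and stays where left; a tight nut clamps it, but do not count on that to hold it against a hard push.
- bar_head (a point): Middle of the spindle's bar head, 47 mm along the axis from the plate face. The bar is 21 mm long (along the pointer's direction, the spindle's x), 9 mm wide (grip across this) and 18 mm high.
- pointer_tip (a point): Tip of the spindle's pointer, 50 mm from the axis, 5 mm above the plate face.
- index_mark (a point): Where the pointer tip must come: 2 mm inside the inner face of the index tab (dark steel, 12 x 6 x 8 mm high, near the plate's rim), 50 mm from the axis, 5 mm above the plate. The tab stands 0.5 to 1.3 rad from the plate's x axis, so the pointer must turn anticlockwise (positive about z) by 1.4 to 2.9 rad.
- screwdriver: Screwdriver lying on the bench; to be left alone.
- spanner: Spanner lying on the bench; to be left alone.
- dust_brush: Brush lying on the bench; to be left alone.
- cleaner_bottle: Clear bottle, 60 mm across and 170 mm tall, standing beside the feed unit on its -y side; to be left alone.
- spare_roller: Spare rubber roller in two white end blocks, 210 mm long, 24 mm high; to be left alone.
- parts_tray: Grey divided parts tray 110 x 80 x 30 mm; to be left alone.

How it is judged:
By the outcome, as a careful person would: the job done as asked, in the order asked, and still so for the second after the job is handed in, with the robot touching nothing.
It also fails if it takes over 72 s, if anything falls off the work surface, if the arm or the gripper's body presses on something with over 40 N, if the wrist force passes 120 N, or if a joint passes its speed limit or range.

### The arm

A 6-joint arm with a two-finger parallel gripper is mounted at the origin on the work surface. World frame = base frame: x ahead of the robot, y to its left, z up, the work surface at z = 0. Lengths are in m, angles in rad, forces in N, time in s.
With the tool pointing down it reaches from about 0.3 to 0.875 m from the base axis. Payload 4.2 kg.
Tool frame: the origin (TCP) lies at the very end of the fingers, on their centre line; the grasp point (between the pads) lies 19 mm behind it (env.grip_point_offset is the distance from the TCP to the grasp point, in m); z points along the fingers, y is the line along which they close (so a half turn about z gives the same grasp; the last joint's range is limited). The gripper opens to 85 mm and grips with 20 to 120 N. Pads are 22 mm wide; open, the fingers measure 114 mm over their backs; the gripper's body (76 mm by 85 mm) begins 54 mm behind the grasp point. The pads swing forward as they close: fully open they stand 13 mm farther back than shut.
Start: joints at [1.098, 0.32, 1.565, -0, 1.257, -0.02], TCP at [0.252, 0.517, 0.192] pointing down, gripper open.
Joint ranges: [-3.11, 3.11], [-0.84, 2.01], [0.21, 2.61], [-1.34, 4.49], [0.05, 2.63], [-2.56, 2.56]. Speed limits (rad/s): [2.57, 2.57, 3.14, 3.14, 3.14, 3.14].

### API

Orientations are given as a unit quaternion [x, y, z, w].
In Python, from bench import env, cams, workorder gives the robot as it stands. The module is installed in compiled form; this text tells all that it offers.
- The arm moves only by the tool move_arm, never from a script. Its arguments are lists of equal length, an entry for each row: "grip": the closure, from 0 (fully open) to 1 (shut); "offset": the shift along the tool's x, y, z each as a share of 0.025 m, from -1 to 1, a list of three; "turn": the turn, a rotation vector about the tool's x, y, z each as a share of 0.15 rad, from -1 to 1, a list of three. In form: {"grip": [grip, ...], "offset": [[dx, dy, dz], ...], "turn": [[wx, wy, wz], ...]}. A call has 1 to 12 rows; each row shifts and turns the commanded pose from where the row before left it, along the tool's axes as they then stand; what a row does not reach is not made up. A row lasts 1/8 s, in which the tool goes at most 62.5 mm and 10.7 degrees, less where a joint would pass 70% of its speed; a pose out of reach is approached as far as the arm can. A call with a number of a shift or a turn outside -1 to 1 is refused whole. A call with a gripper value outside its range is refused whole. The fingers move at their own pace and stop on an object; "force" is the grip in N (left out, the last holds). Time passes only in rows, so rows that do not move let the fingers close. It gives the time, the measured TCP pose, the force, the opening and the grip force at its end, in the units of the state.
- env.state(): the state, without advancing time (a new reading comes with each control period).
- cams.capture(name): name is "scene" or "side" or "wrist"; returns (picture, depth): 400x640x3 uint8, blue, green, red; 400x640 float32, m along the optical axis (not along the pixel's ray), 0 where there is no reading.
- cams.camera_model(name): a dict with "fov_y" (degrees; the focal length in pixels is half the picture's height over the tangent of half this angle, whatever the lens; pixels are square), "cx", "cy" (the principal point, pixels), "k1" (the pictures are not rectified: a ray, as slopes to the right and down, at radius r is drawn at 1 + k1 r^2 times it, then the intrinsics apply), "R" (3x3) and "t" (3): a world point X has camera coordinates R X + t; the wrist camera has in their place "mount" (4x4, takes a point from camera to tool coordinates, whose origin is the TCP and whose axes are the flange's). Camera axes: x right, y down, z forward; pixel columns grow to the right and rows downward; lengths in m; the calibration is good to about 2 mm. A picture is of the moment at which its call begins: read the wrist's pose just before it. camera_model takes no time and is no camera call.
- workorder.close_job(): hands the job in; it is judged then, once.
Trained networks look in the newest picture that a camera, given by its name, has taken for a name from the list of things; names that differ only in an ending like _2 or _b are one class to them, and where a whole thing is asked for, a point or a joint stands for the part that bears it (a point fixed in the world has none). Each returns a list of dicts, best first, with "p" (0 to 1); they miss things now and then, are a little off and sometimes report something else, mostly with a low value. They report only what shows in the picture. A call takes as long as a camera call.
- cams.find_in(camera, query): "point" ([column, row] in pixels, amid what is visible of it).
- cams.regions_of(camera, query): "region" (400x640 bool, what is visible of it) and "point" ([column, row] in pixels, amid what is visible of it).
The state is a dict: "time_s": time; "q": joint angles; "qvel": joint speeds; "joint_efforts": joint torques, N m; "ee_pos": TCP position; "orientation": TCP orientation; "ft_force": force on the tool from outside, world axes, zero at the start; "torque": the same for the moment, N m; "width": opening from 0.0 (shut) to 1.0 (fully open); "grip_force": force on a finger pad.
Only numpy, scipy, OpenCV 4.12 (cv2) and the standard library are available. Lean on these libraries where they do the work, as an engineer would, in place of code of your own. Each camera call takes 0.05 s, during which the arm holds its last target. There are 200 camera calls.

## Working session

There is one attempt and no reset: what is moved stays moved. The work goes in short steps, Python scripts to look and compute and a tool call to move; the robot and the scene stay as the last step left them, time stands still between calls to the robot, and variables do not carry over. Pictures are saved under pics/ and viewed, at most 10 in all, crops included, and the job is handed in when it is done.

Besides the shell and the picture viewer there is one more tool, called after "Call:" by a JSON object that holds its "method" and its "body". move_arm: Moves the arm, as the interface text tells. Shift numbers are shares of 0.025 m and turn numbers shares of 0.15 rad, none past 1 either way. Its arguments: {"type":"object","properties":{"grip":{"type":"array","items":{"type":"number"}},"offset":{"type":"array","items":{"type":"array","items":{"type":"number"}}},"turn":{"type":"array","items":{"type":"array","items":{"type":"number"}}},"force":{"type":"number"}},"required":["grip","offset","turn"]}

```bash
mkdir -p pics; cat > h.py <<'E'
import numpy as np, cv2
from scipy.spatial.transform import Rotation as Ro
from bench import env, cams, workorder
def K(m):
    f=200/np.tan(np.radians(m["fov_y"])/2); return f
def ext(name):
    m=cams.camera_model(name)
    if "R" in m: return m,np.array(m["R"]),np.array(m["t"])
    s=env.state(); T=np.eye(4);T[:3,:3]=Ro.from_quat(s["orientation"]).as_matrix();T[:3,3]=s["ee_pos"]
    C=np.linalg.inv(T@np.array(m["mount"])); return m,C[:3,:3],C[:3,3]
def proj(e,X):
    m,R,t=e; c=np.atleast_2d(X)@R.T+t; s=c[:,:2]/c[:,2:]; r2=(s**2).sum(1,keepdims=True)
    return s*(1+m["k1"]*r2)*K(m)+[m["cx"],m["cy"]]
def slopes(e,uv):
    m=e[0]; d=(np.atleast_2d(uv).astype(float)-[m["cx"],m["cy"]])/K(m); s=d.copy()
    for _ in range(20): s=d/(1+m["k1"]*(s**2).sum(1,keepdims=True))
    return s
def deproj(e,uv,z):
    s=slopes(e,uv); c=np.c_[s,np.ones(len(s))]*np.reshape(z,(-1,1)); return (c-e[2])@e[1]
def ray(e,uv):
    s=slopes(e,uv); d=np.c_[s,np.ones(len(s))]@e[1]; return -e[1].T@e[2], d/np.linalg.norm(d,axis=1,keepdims=True)
E
python3 - <<'E'
from h import *
for n in ["scene","side","wrist"]:
    e=ext(n); p,d=cams.capture(n); cv2.imwrite(f"pics/{n}0.png",p); np.save(f"{n}0.npy",d)
    print(n, "campos",(-e[1].T@e[2]).round(3), "fwd",e[1][2].round(2), e[0]["fov_y"],e[0]["k1"])
    for q in ["plate","jam_nut","bar_head","pointer_tip","index_mark","cleaner_bottle","feed_unit"]:
        r=cams.find_in(n,q)[:1]
        for a in r:
            u=np.array(a["point"]); z=d[int(u[1]),int(u[0])]; print(q,round(a["p"],2),u.round(1),deproj(e,u,z).round(3) if z>0 else None)
print(env.state(), env.grip_point_offset)
print(cams.camera_model("wrist")["mount"])
E
```

```text
scene campos [1.329 0.117 0.957] fwd [-0.65 -0.08 -0.75] 48.67554533672292 -0.03602594590554983
plate 0.93 [326.4 204.5] [[0.593 0.052 0.097]]
bar_head 0.62 [328.9 192.2] [[0.574 0.056 0.123]]
pointer_tip 0.46 [325.3 191.4] [[ 0.46   0.036 -0.   ]]
cleaner_bottle 0.95 [248.5 248.4] [[ 0.756 -0.116  0.108]]
feed_unit 0.62 [329.9 233.3] [[0.66  0.067 0.064]]
side campos [0.326 0.465 0.647] fwd [ 0.36 -0.57 -0.74] 56.87759179830984 -0.0723293744035952
plate 0.89 [319.7 211.3] [[0.58  0.066 0.104]]
jam_nut 0.71 [323.5 208.5] [[0.574 0.062 0.111]]
pointer_tip 0.73 [330.4 200.1] [[0.565 0.053 0.133]]
index_mark 0.44 [294.8 215.9] [[0.611 0.106 0.109]]
feed_unit 0.97 [304.2 230.1] [[0.585 0.114 0.091]]
wrist campos [0.188 0.547 0.374] fwd [ 0.25 -0.12 -0.96] 59.39807999478288 -0.06912717517986436
{'time_s': 1.2, 'q': array([ 1.09801010e+00,  3.19621406e-01,  1.56450220e+00, -4.57360301e-06,
        1.25738247e+00, -2.00347859e-02]), 'qvel': array([-0.00152979,  0.00172983,  0.00281506,  0.0006747 , -0.00137614,
        0.00046805]), 'joint_efforts': array([ 7.67803722e-04, -4.15414095e+01, -2.34420830e+01,  1.22440069e-04,
        3.66643817e-04, -1.84091726e-05]), 'ee_pos': array([0.25155847, 0.51707931, 0.19232478]), 'orientation': array([2.24446508e-01, 9.74486410e-01, 4.14492313e-05, 1.26685800e-05]), 'ft_force': array([-0.57184751, -0.2409074 ,  0.64316637]), 'torque': array([0.01197162, 0.01204838, 0.02147048]), 'grip_force': 0.0, 'width': 0.9997317198159393} 0.0187
[[-2.11510461e-03 -9.61127940e-01 -2.76095290e-01  7.00133565e-02]
 [ 9.99996699e-01 -2.43576388e-03  8.18496747e-04 -1.27208987e-03]
 [-1.45918303e-03 -2.76092647e-01  9.61129919e-01 -1.81401669e-01]
 [ 0.00000000e+00  0.00000000e+00  0.00000000e+00  1.00000000e+00]]
```

```bash
python3 - <<'E'
import cv2
p=cv2.imread("pics/side0.png"); c=p[100:300,180:460]; cv2.imwrite("pics/sidec.png",cv2.resize(c,None,fx=2.8,fy=2.8,interpolation=cv2.INTER_CUBIC))
E
```

```text
(no output)
```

View pics/scene0.png

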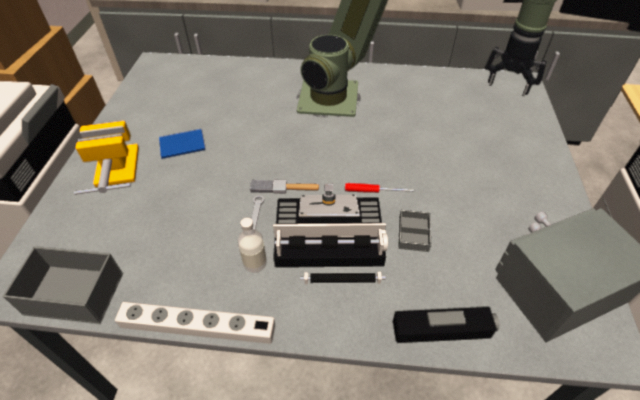

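View pics/sidec.png

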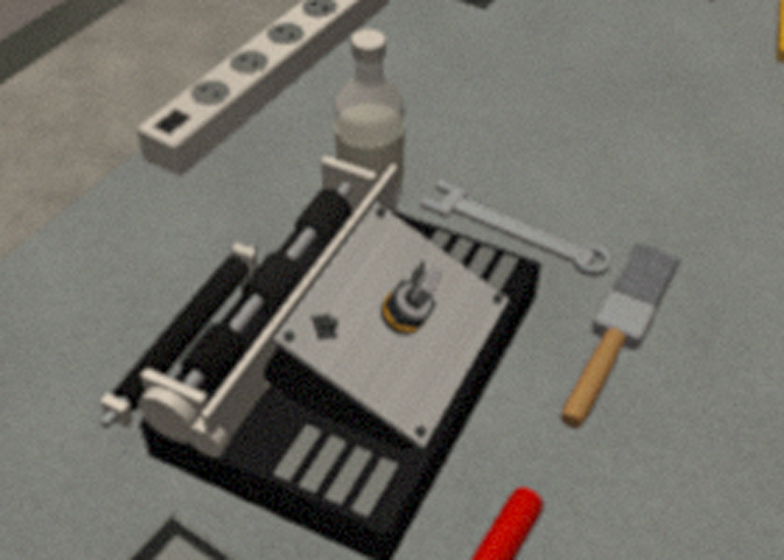

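The scene view shows the unit at about (330,230) with the bottle at (250,248). In the side crop the spindle is at full pixel (326,209) and the index tab at (296,216). Next I fit the plate pose.

```bash
python3 - <<'E'
from h import *
for n in ["side","scene"]:
    e=ext(n); p,d=cams.capture(n)
    r=cams.regions_of(n,"plate")[0]; M=r["region"]; v,u=np.nonzero(M&(d>0)); P=deproj(e,np.c_[u,v],d[v,u])
    # ransac-ish plane
    Q=P
    for k in range(15):
        c=np.median(Q,0) if k<3 else Q.mean(0); w=np.linalg.svd(Q-c,full_matrices=False)[2][2]; w*=np.sign(w[2]); r_=(P-c)@w; Q=P[abs(r_)<max(.004,.02-.002*k)]
    print(n,M.sum(),len(Q),c.round(4),"n",w.round(3),"tilt",np.degrees(np.arccos(w[2])).round(1),"yaw of x",np.degrees(np.arctan2(-w[1],-w[0])).round(1))
    x=np.array([-w[0],-w[1],0]); x/=np.linalg.norm(x); y=np.cross([0,0,1],x); x=np.cross(y,w)
    uv=np.float32(np.c_[(Q-c)@x,(Q-c)@y]); print("rect",cv2.minAreaRect(uv*1000))
    for q in ["jam_nut","washer","bar_head","spindle","index_mark","pointer_tip"]:
        for a in cams.find_in(n,q)[:2]: print(q,round(a["p"],2),np.round(a["point"],1))
E
```

```text
side 3812 3408 [0.5815 0.0628 0.0873] n [-0.421 -0.048  0.906] tilt 25.1 yaw of x 6.6
rect ((-0.3355827331542969, -7.738212585449219), (124.91570281982422, 150.6314697265625), 0.01994878239929676)
jam_nut 0.48 [324.9 212.2]
jam_nut 0.15 [319.  211.5]
bar_head 0.73 [329.1 197.4]
spindle 0.53 [330.1 200.2]
index_mark 0.23 [361.3 180. ]
pointer_tip 0.73 [330.7 199.8]
scene 1304 1038 [0.5929 0.0566 0.0923] n [-0.417 -0.048  0.908] tilt 24.8 yaw of x 6.6
rect ((-11.702648162841797, 0.05619049072265625), (149.2808837890625, 131.26162719726562), 89.34085845947266)
bar_head 0.47 [327.5 193.4]
pointer_tip 0.43 [328.6 188.3]
```

```bash
cat >> h.py <<'E'
O=np.array([0.5811,0.0551,0.087])   # plate origin estimate
def plateR(yaw=np.radians(6.6),tilt=np.radians(25)):
    x=np.array([np.cos(yaw)*np.cos(tilt),np.sin(yaw)*np.cos(tilt),np.sin(tilt)])
    n=np.array([-np.cos(yaw)*np.sin(tilt),-np.sin(yaw)*np.sin(tilt),np.cos(tilt)])
    return np.c_[x,np.cross(n,x),n]
PR=plateR()
def toolR(phi=0): # tool y along plate direction at angle phi from plate x
    y=PR@[np.cos(phi),np.sin(phi),0]; z=-PR[:,2]; return np.c_[np.cross(y,z),y,z]
def cur():
    s=env.state(); return np.array(s["ee_pos"]),Ro.from_quat(s["orientation"])
def rows(P,R,N):
    p0,r0=cur(); rv=(r0.inv()*Ro.from_matrix(R)).as_rotvec(); o=[];t=[]
    for i in range(N):
        ri=r0*Ro.from_rotvec(rv*i/N); o.append(((ri.inv().apply((P-p0)/N))/.025).round(2).tolist()); t.append((rv/N/.15).round(2).tolist())
    print(o);print(t)
E
python3 - <<'E'
from h import *
rows(O+PR[:,2]*.15,toolR(0),24)
E
```

```text
[[-0.74, -0.51, -0.05], [-0.76, -0.48, -0.05], [-0.78, -0.44, -0.05], [-0.8, -0.41, -0.05], [-0.82, -0.38, -0.05], [-0.83, -0.34, -0.05], [-0.85, -0.31, -0.05], [-0.86, -0.27, -0.05], [-0.87, -0.24, -0.04], [-0.88, -0.2, -0.04], [-0.89, -0.16, -0.03], [-0.89, -0.12, -0.03], [-0.9, -0.09, -0.02], [-0.9, -0.05, -0.01], [-0.9, -0.01, -0.01], [-0.9, 0.02, 0.0], [-0.9, 0.06, 0.01], [-0.9, 0.1, 0.02], [-0.89, 0.13, 0.03], [-0.88, 0.17, 0.04], [-0.88, 0.2, 0.05], [-0.87, 0.24, 0.06], [-0.85, 0.27, 0.08], [-0.84, 0.31, 0.09]]
[[-0.11, -0.06, 0.27], [-0.11, -0.06, 0.27], [-0.11, -0.06, 0.27], [-0.11, -0.06, 0.27], [-0.11, -0.06, 0.27], [-0.11, -0.06, 0.27], [-0.11, -0.06, 0.27], [-0.11, -0.06, 0.27], [-0.11, -0.06, 0.27], [-0.11, -0.06, 0.27], [-0.11, -0.06, 0.27], [-0.11, -0.06, 0.27], [-0.11, -0.06, 0.27], [-0.11, -0.06, 0.27], [-0.11, -0.06, 0.27], [-0.11, -0.06, 0.27], [-0.11, -0.06, 0.27], [-0.11, -0.06, 0.27], [-0.11, -0.06, 0.27], [-0.11, -0.06, 0.27], [-0.11, -0.06, 0.27], [-0.11, -0.06, 0.27], [-0.11, -0.06, 0.27], [-0.11, -0.06, 0.27]]
```

Call:
{"method": "move_arm", "body": {"grip": [0,0,0,0,0,0,0,0,0,0,0,0], "offset": [[-0.74,-0.5,-0.05],[-0.76,-0.48,-0.05],[-0.78,-0.44,-0.05],[-0.8,-0.41,-0.05],[-0.82,-0.38,-0.05],[-0.83,-0.34,-0.05],[-0.85,-0.31,-0.05],[-0.86,-0.27,-0.05],[-0.87,-0.24,-0.04],[-0.88,-0.2,-0.04],[-0.89,-0.16,-0.03],[-0.89,-0.12,-0.03]], "turn": [[-0.11,-0.06,0.27],[-0.11,-0.06,0.27],[-0.11,-0.06,0.27],[-0.11,-0.06,0.27],[-0.11,-0.06,0.27],[-0.11,-0.06,0.27],[-0.11,-0.06,0.27],[-0.11,-0.06,0.27],[-0.11,-0.06,0.27],[-0.11,-0.06,0.27],[-0.11,-0.06,0.27],[-0.11,-0.06,0.27]]}}

```text
time_s: 3.5
ee_pos: [0.3864, 0.2815, 0.2077]
orientation: [0.452, 0.885, 0.084, 0.074]
ft_force: [0.3, -0.6, -0.6]
width: 0.998
grip_force: 0.0
```

Call:
{"method": "move_arm", "body": {"grip": [0,0,0,0,0,0,0,0,0,0,0,0], "offset": [[-0.9,-0.09,-0.02],[-0.9,-0.05,-0.01],[-0.9,-0.01,-0.01],[-0.9,0.02,0],[-0.9,0.06,0.01],[-0.9,0.1,0.02],[-0.89,0.13,0.03],[-0.88,0.17,0.04],[-0.88,0.2,0.05],[-0.87,0.24,0.06],[-0.85,0.27,0.08],[-0.84,0.31,0.09]], "turn": [[-0.11,-0.06,0.27],[-0.11,-0.06,0.27],[-0.11,-0.06,0.27],[-0.11,-0.06,0.27],[-0.11,-0.06,0.27],[-0.11,-0.06,0.27],[-0.11,-0.06,0.27],[-0.11,-0.06,0.27],[-0.11,-0.06,0.27],[-0.11,-0.06,0.27],[-0.11,-0.06,0.27],[-0.11,-0.06,0.27]]}}

```text
time_s: 5.0
ee_pos: [0.5214, 0.048, 0.2234]
orientation: [0.645, 0.733, 0.161, 0.143]
ft_force: [0.3, 0.2, -0.3]
width: 1.001
grip_force: 0.0
```

```bash
python3 - <<'E'
from h import *
print(env.state()["q"].round(3)); rows(O+PR[:,2]*.15,toolR(0),1)
e=ext("wrist"); p,d=cams.capture("wrist"); cv2.imwrite("pics/w1full.png",p); np.save("w1.npy",d)
for z in [0,.047]: print(z,proj(e,O+PR[:,2]*z).round(1))
for q in ["jam_nut","washer","bar_head","index_mark","pointer_tip","plate","spindle"]:
    for a in cams.find_in("wrist",q)[:1]: print(q,round(a["p"],2),np.round(a["point"],1))
cv2.imwrite("pics/w1.png",cv2.resize(p[40:360,60:580],(780,480),interpolation=cv2.INTER_CUBIC))
E
```

```text
[ 0.049 -0.003  1.971  0.046  0.741 -0.105]
[[0.01, -0.13, -0.04]]
[[-0.01, -0.02, 0.07]]
0 [[316.9 173.7]]
0.047 [[316.5 185.1]]
jam_nut 0.97 [316.3 171.7]
washer 0.52 [323.5 160.2]
bar_head 0.96 [318.6 189.8]
pointer_tip 0.73 [319.6 188.6]
plate 0.66 [317.3 165.1]
spindle 0.81 [321.9 192.1]
```

View pics/w1.png

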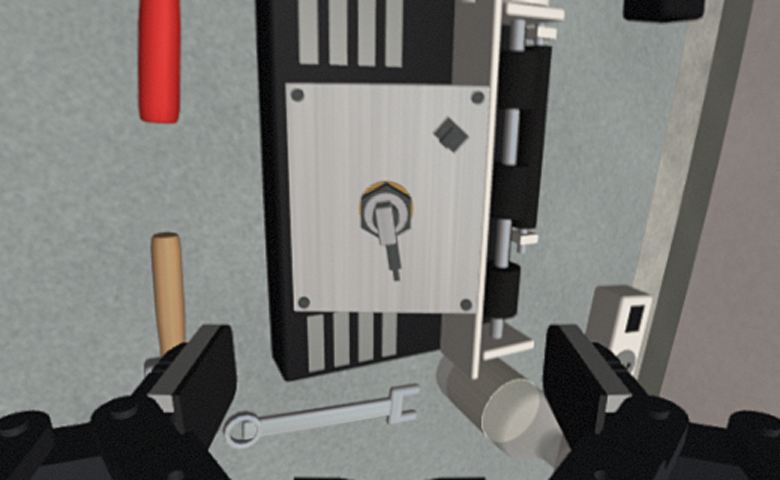

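The wrist view shows the pointer tip at full pixel (325,225), the tab at (360,129), and the nut at (317,180) with vertices roughly up and down. I'll zoom in and overlay the model.

```bash
cat >> h.py <<'E'
def onplane(e,uv,z):
    c,d=ray(e,uv); n=PR[:,2]; s=((O+n*z-c)@n)/(d@n); return (c+d*s[:,None]-O)@PR
def W(pts): return O+np.atleast_2d(pts)@PR.T
def hexpts(z,a): 
    t=a+np.pi/6+np.arange(6)*np.pi/3; return np.c_[np.cos(t)*.0173205,np.sin(t)*.0173205,np.full(6,z)]
def rect(z,a,l=.0105,w=.0045):
    c,s=np.cos(a),np.sin(a); q=np.array([[l,w],[-l,w],[-l,-w],[l,-w]])@np.array([[c,s],[-s,c]]); return np.c_[q,np.full(4,z)]
def overlay(p,e,polys,box,k,fn):
    x0,y0,x1,y1=box; im=cv2.resize(p[y0:y1,x0:x1],None,fx=k,fy=k,interpolation=cv2.INTER_CUBIC)
    for pts,col in polys:
        uv=(proj(e,W(pts))-[x0,y0]+.5)*k; cv2.polylines(im,[np.int32(uv*16)],True,col,1,cv2.LINE_AA,4)
    cv2.imwrite(fn,im)
E
python3 - <<'E'
from h import *
e=ext("wrist"); p=cv2.imread("pics/w1full.png")
t=onplane(e,[324.7,225.3],.005)[0]; k=onplane(e,[360,129.3],.008)[0]
print("tip",t.round(4),np.arctan2(t[1],t[0]),np.hypot(*t[:2])); print("tab",k.round(4),np.arctan2(k[1],k[0]),np.hypot(*k[:2]))
for q,z in [("jam_nut",.026),("bar_head",.056),("plate",0)]:
    r=cams.regions_of("wrist",q)[0]["region"].astype(np.uint8); v,u=np.nonzero(r)
    print(q,onplane(e,[u.mean(),v.mean()],z).round(4)); 
    if q=="plate":
        c=max(cv2.findContours(r,0,1)[0],key=cv2.contourArea)[:,0]; print(cv2.minAreaRect(np.float32(onplane(e,c,0)[:,:2]*1000)))
a=np.arctan2(t[1],t[0])
overlay(p,e,[(hexpts(.026,0),(0,255,0)),(rect(.056,a),(0,0,255)),(np.array([[0,0,.005],t]),(255,255,0)),(np.array([[.0625,.075,0],[-.0625,.075,0],[-.0625,-.075,0],[.0625,-.075,0]]),(255,0,255))],(240,80,400,260),4,"pics/w1z.png"); 
im=cv2.imread("pics/w1z.png"); print(im.shape); cv2.imwrite("pics/w1z.png",cv2.resize(im,(533,600)))
E
```

```text
tip [ 0.0079 -0.0484  0.005 ] -1.4090245205126188 0.04908574033815969
tab [0.0384 0.0455 0.008 ] 0.8697827043962174 0.059582577511536484
jam_nut [[-0.001   0.0039  0.026 ]]
bar_head [[ 0.0015 -0.0036  0.056 ]]
plate [[-0.0006  0.0059  0.    ]]
((-0.3319816589355469, 0.29224395751953125), (150.68453979492188, 126.7055892944336), 89.91108703613281)
(720, 640, 3)
```

View pics/w1z.png

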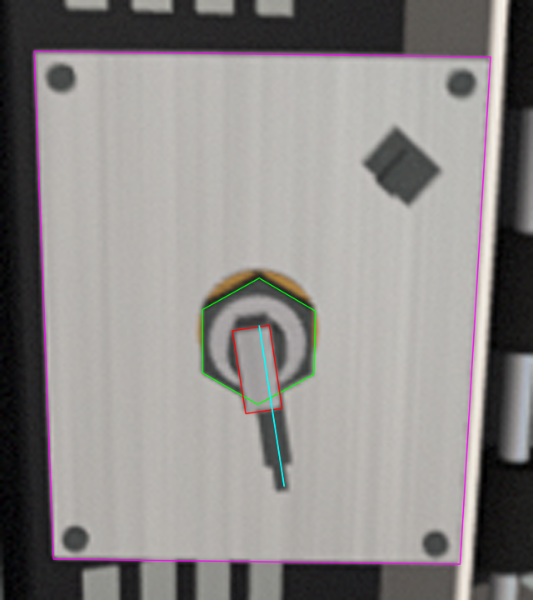

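The overlay fits well: nut angle about 0, pointer about -1.41 rad, tab about 0.87 rad. Descending to the nut.

Call:
{"method": "move_arm", "body": {"grip": [0.4,0.4,0.4,0.4,0.4,0.4], "offset": [[0,-0.13,0],[0,0,1],[0,0,1],[0,0,1],[0,0,1],[0,0,0]], "turn": [[0,0,0.07],[0,0,0],[0,0,0],[0,0,0],[0,0,0],[0,0,0]], "force": 80}}

```text
time_s: 6.3
ee_pos: [0.559, 0.0544, 0.1291]
orientation: [0.648, 0.731, 0.16, 0.14]
ft_force: [-0.3, 0.6, 0.9]
width: 0.602
grip_force: 0.0
```

```bash
python3 - <<'E'
from h import *
s=env.state();p,r=cur(); print(((p-O)@PR).round(4), s["q"].round(3), s["width"],s["ft_force"].round(1)); rows(W([0,0,.0135])[0],toolR(0),1)
E
```

```text
[-0.0022  0.0018  0.0474] [ 0.059  0.161  2.054  0.058  0.499 -0.105] 0.6024430520358183 [-0.3  0.6  0.9]
[[-0.08, 0.1, 1.36]]
[[-0.05, -0.03, 0.02]]
```

Call:
{"method": "move_arm", "body": {"grip": [0.4,0.4,0.4], "offset": [[-0.07,0.08,0.7],[0,0.0,0.66],[0,0,0]], "turn": [[-0.05,-0.03,0.02],[0,0,0],[0,0,0]]}}

```text
time_s: 6.68
ee_pos: [0.576, 0.0546, 0.1003]
orientation: [0.649, 0.729, 0.162, 0.145]
ft_force: [0.5, 0.7, -0.2]
width: 0.598
grip_force: 0.0
```

```bash
python3 - <<'E'
from h import *
s=env.state();p,r=cur(); print(((p-O)@PR).round(4), s["ft_force"].round(1)); rows(W([0,0,.0135])[0],toolR(0),1)
E
```

```text
[0.001  0.0001 0.0143] [ 0.5  0.7 -0.2]
[[-0.0, -0.04, 0.03]]
[[0.02, 0.0, 0.0]]
```

Well placed; close on the nut.

Call:
{"method": "move_arm", "body": {"grip": [0.8,0.8,0.8,0.8,0.8], "offset": [[0,-0.04,0.03],[0,0,0],[0,0,0],[0,0,0],[0,0,0]], "turn": [[0,0,0],[0,0,0],[0,0,0],[0,0,0],[0,0,0]], "force": 60}}

```text
time_s: 7.3
ee_pos: [0.5758, 0.0545, 0.1001]
orientation: [0.649, 0.729, 0.163, 0.146]
ft_force: [-0.0, -1.3, -0.1]
width: 0.197
grip_force: 0.0
```

```bash
python3 - <<'E'
from h import *
s=env.state();p,r=cur(); print(((p-O)@PR).round(4), s["ft_force"].round(1),(s["torque"]@PR).round(2),s["width"]*85,s["q"].round(3)); rows(W([0,0,.0135])[0],toolR(0),1)
e=ext("wrist");p,d=cams.capture("wrist"); cv2.imwrite("pics/w2.png",p)
E
```

```text
[ 0.0007 -0.      0.0141] [-0.  -1.3 -0.1] [0.02 0.18 0.01] 16.764696623395253 [ 0.06   0.221  2.072  0.058  0.409 -0.103]
[[0.0, -0.03, 0.02]]
[[0.03, 0.0, 0.0]]
```

View pics/w2.png

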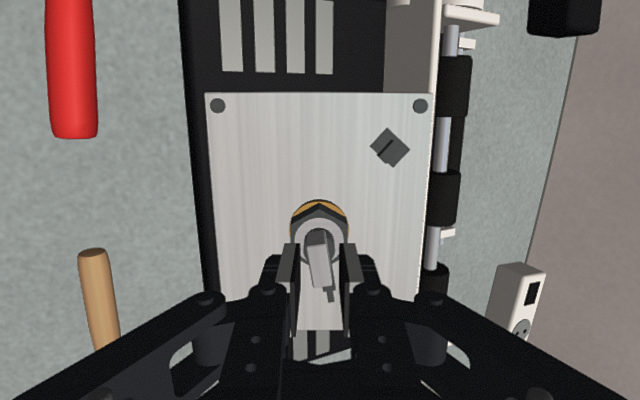

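```bash
python3 - <<'E'
from h import *
s=env.state(); print(s["width"],s["time_s"])
e=ext("wrist");p,d=cams.capture("wrist")
for y in [236,245,250,256,265,280,300]:
    us=list(range(276,366,6)); 
    P=(deproj(e,[[u,y] for u in us],[d[y,u] for u in us])-O)@PR*1000
    print(y,[(u,*q.round().astype(int).tolist()) for u,q in zip(us,P)])
E
```

```text
0.19670428210208585 7.35
236 [(276, -26, -10, 0), (282, -22, -10, -1), (288, -19, -10, 0), (294, -13, 1, 27), (300, -10, 1, 26), (306, -7, 2, 29), (312, -3, 8, 44), (318, -1, 8, 45), (324, 2, 9, 46), (330, 5, 4, 34), (336, 9, 1, 27), (342, -1, 69, 196), (348, 16, -5, 12), (354, 21, -10, 1), (360, 25, -10, 0)]
245 [(276, -26, -16, 0), (282, -22, -16, 0), (288, -13, 10, 59), (294, -11, 10, 59), (300, -9, 7, 54), (306, -6, 7, 52), (312, -3, 8, 55), (318, -1, 8, 54), (324, 2, 9, 56), (330, 5, 1, 39), (336, 9, -4, 26), (342, 9, 10, 60), (348, 12, 10, 59), (354, 15, 9, 59), (360, 25, -15, 1)]
250 [(276, -26, -19, 0), (282, -22, -19, 1), (288, -13, 10, 65), (294, -11, 10, 64), (300, -9, 6, 55), (306, -6, 6, 55), (312, -3, 6, 56), (318, -1, 6, 56), (324, 2, 6, 56), (330, 5, -1, 40), (336, 9, -7, 26), (342, 9, 10, 65), (348, 12, 10, 64), (354, 14, 10, 64), (360, 25, -19, 0)]
256 [(276, -18, 6, 61), (282, -15, 10, 70), (288, -12, 10, 70), (294, -10, 10, 70), (300, -9, 3, 55), (306, -7, -5, 37), (312, -3, 4, 57), (318, -1, 3, 56), (324, 2, 3, 54), (330, 5, -5, 39), (336, 9, -11, 26), (342, 9, 1
[... 234 characters left out ...]
1, 55), (330, 5, -6, 46), (336, 10, -29, 1), (342, 8, 8, 75), (348, 10, 10, 78), (354, 13, 10, 78), (360, 15, 10, 77)]
280 [(276, -15, 9, 88), (282, -13, 9, 88), (288, -11, 10, 89), (294, -9, 10, 89), (300, -9, -7, 58), (306, -8, -39, 0), (312, -3, -8, 57), (318, -1, -9, 56), (324, 2, -8, 56), (330, 5, -8, 57), (336, 11, -40, -1), (342, 8, 3, 76), (348, 10, 10, 89), (354, 12, 10, 89), (360, 14, 10, 89)]
300 [(276, -13, 11, 103), (282, -12, 11, 103), (288, -11, 6, 95), (294, -9, 3, 90), (300, -12, -54, 0), (306, -8, -54, -1), (312, -5, -54, 0), (318, -1, -55, -1), (324, 3, -54, 0), (330, 7, -50, 6), (336, 11, -54, 1), (342, 8, -5, 79), (348, 10, 3, 90), (354, 10, 11, 103), (360, 12, 11, 103)]
```

```bash
python3 - <<'E'
from h import *
m=cams.camera_model("wrist"); T=np.array(m["mount"]); e=(m,np.eye(3),np.zeros(3))
def tool(uv,d): return np.array([ (T[:3,:3]@deproj(e,[u,v],d[v,u])[0]+T[:3,3])*1000 for u,v in uv]).round().astype(int).tolist()
d=np.load("w1.npy"); print("open"); 
for y in [255,262,270,285,300,315]: print(y,[(u,*tool([(u,y)],d)[0]) for u in range(160,225,8)])
p,d=cams.capture("wrist"); print("now")
for u in (288,294,346,350): print(u,[(y,*tool([(u,y)],d)[0]) for y in range(238,312,8)])
E
```

```text
open
255 [(160, -94, -176, 165), (168, -88, -160, 153), (176, -89, -153, 156), (184, -99, -153, 176), (192, -100, -146, 180), (200, -102, -138, 184), (208, -103, -129, 186), (216, -105, -121, 190), (224, -107, -114, 196)]
262 [(160, -102, -177, 165), (168, -96, -162, 153), (176, -97, -154, 155), (184, -107, -154, 175), (192, 10, -49, -62), (200, 10, -46, -62), (208, 9, -43, -60), (216, -114, -122, 190), (224, -116, -114, 195)]
270 [(160, -112, -178, 166), (168, -106, -163, 153), (176, -106, -155, 154), (184, 11, -49, -70), (192, 10, -47, -68), (200, 10, -44, -69), (208, 6, -43, -61), (216, -124, -123, 189), (224, -126, -115, 194)]
285 [(160, -121, -172, 148), (168, 6, -55, -72), (176, 10, -48, -79), (184, 10, -46, -79), (192, 10, -43, -79), (200, 5, -44, -70), (208, 0, -44, -62), (216, -4, -43, -54), (224, -146, -116, 193)]
300 [(160, 10, -50, -89), (168, 11, -47, -89), (176, 9, -45, -87), (184, 9, -43, -86), (192, 5, -43, -80), (200, 0, -44, -72), (208, -5, -44, -64), (216, -11, -44, -55), (224, -167, -118, 194)]
315 [(160, 11, -46, -97), (168, 12, -43, -98), (176, 5, -45, -89), (18
[... 245 characters left out ...]
78, 10, -11, -74), (286, 9, -11, -77), (294, 6, -11, -78), (302, 6, -11, -83), (310, 3, -11, -83)]
294 [(238, -1, -14, -12), (246, 10, -11, -47), (254, 10, -11, -54), (262, 10, -10, -61), (270, 10, -10, -68), (278, 10, -9, -73), (286, 9, -9, -77), (294, 6, -9, -77), (302, 2, -9, -76), (310, -1, -9, -77)]
346 [(238, 0, 13, -13), (246, 10, 11, -46), (254, 10, 10, -55), (262, 10, 9, -62), (270, 10, 9, -67), (278, 10, 9, -73), (286, 8, 8, -76), (294, 5, 8, -76), (302, 2, 9, -76), (310, -1, 9, -76)]
350 [(238, -11, 18, 14), (246, 10, 12, -47), (254, 10, 11, -55), (262, 10, 11, -61), (270, 10, 10, -67), (278, 10, 10, -74), (286, 8, 10, -76), (294, 6, 10, -77), (302, 4, 10, -79), (310, 0, 10, -78)]
```

```bash
python3 - <<'E'
from h import *
for n in ["side","scene"]:
    e=ext(n); p,d=cams.capture(n); v,u=np.nonzero(d>0); P=(deproj(e,np.c_[u,v],d[v,u])-O)@PR*1000
    k=(abs(P[:,0])<25)&(abs(P[:,1])<25)&(P[:,2]>8)&(P[:,2]<130); 
    for lo in range(8,130,8):
        q=P[k&(P[:,2]>=lo)&(P[:,2]<lo+8)]
        if len(q): print(n,lo,len(q),q.min(0).round(),q.max(0).round())
    if n=="side": cv2.imwrite("pics/s2.png",cv2.resize(p[120:260,250:400],(750,700)[:1]*1+(600,)) if 0 else cv2.resize(p[120:260,250:400],(642,600),interpolation=cv2.INTER_CUBIC))
E
```

```text
side 8 50 [-16.  -8.   9.] [17. 17. 16.]
side 16 42 [-13.  -4.  16.] [16. 16. 24.]
side 24 113 [-14. -12.  24.] [16. 17. 32.]
side 32 22 [-7. -6. 32.] [ 9. 10. 40.]
side 40 18 [-4. -9. 40.] [ 7. 10. 48.]
side 48 40 [ -8. -10.  49.] [11. 11. 56.]
side 56 52 [-20. -11.  56.] [20. 11. 63.]
side 64 44 [-21.  -8.  64.] [23. 12. 71.]
side 72 49 [-21.  -7.  72.] [23. 12. 80.]
side 80 43 [-21.  -6.  80.] [23. 12. 88.]
side 88 42 [-24. -11.  89.] [25. 12. 96.]
side 96 64 [-24.  -9.  96.] [ 25.  14. 104.]
side 104 61 [-25. -10. 104.] [ 25.  13. 112.]
side 112 19 [-19.  -1. 112.] [ 22.  17. 120.]
side 120 53 [-20.   5. 120.] [ 22.  18. 128.]
side 128 15 [-19.   9. 128.] [ 19.  18. 130.]
scene 8 38 [  2. -16.   8.] [20. 15. 16.]
scene 16 40 [  0. -16.  16.] [17. 15. 24.]
scene 24 49 [ -9. -16.  24.] [17. 15. 32.]
scene 32 18 [ -3. -11.  33.] [11. 10. 40.]
scene 40 25 [  0. -11.  40.] [ 9. 10. 48.]
scene 48 17 [ -1. -11.  48.] [16.  9. 56.]
scene 56 19 [13. -8. 57.] [23. 12. 63.]
scene 64 26 [11. -8. 64.] [25. 12. 72.]
scene 72 26 [12. -8. 72.] [24. 12. 80.]
scene 80 25 [14. -8. 80.] [25. 12. 87.]
scene 88 16 [15. -8. 88.] [25. 12. 93.]
scene 96 2 [-19. -13.  96.] [-11. -12. 102.]
scene 112 4 [ 17. -15. 116.] [ 25.  16. 120.]
scene 120 10 [  9. -15. 121.] [ 24.  17. 126.]
scene 128 4 [ 18. -15. 129.] [ 24.  17. 130.]
```

View pics/s2.png

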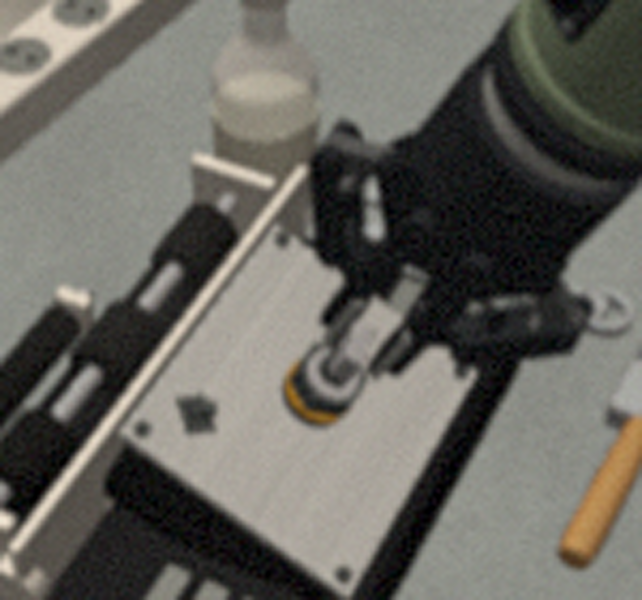

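All three cameras agree that the finger ends stand at z≈57 mm on the spindle axis, while the reported TCP is at 14 mm. The real finger ends are therefore about 43 mm behind the reported TCP. I'll reopen, go lower by that amount while watching the force, and confirm before gripping.

Call:
{"method": "move_arm", "body": {"grip": [0.4,0.4,0.4,0.4,0.4,0.4,0.4], "offset": [[0,-0.03,0],[0,0,0],[0,0,0],[0,0,0.4],[0,0,0.4],[0,0,0.4],[0,0,0]], "turn": [[0.03,0,0],[0,0,0],[0,0,0],[0,0,0],[0,0,0],[0,0,0],[0,0,0]]}}

```text
time_s: 8.43
ee_pos: [0.5874, 0.0558, 0.0711]
orientation: [0.65, 0.729, 0.161, 0.143]
ft_force: [0.3, 0.1, 0.0]
width: 0.598
grip_force: 0.0
```

```bash
cat >> h.py <<'E'
def tips(lo=8):
    """finger ends (tool frame, mm) from the wrist depth: face at x_tool~+10"""
    m=cams.camera_model("wrist"); T=np.array(m["mount"]); p,d=cams.capture("wrist")
    v,u=np.nonzero((d>0)&(d<.25)); e=(m,np.eye(3),np.zeros(3))
    P=(deproj(e,np.c_[u,v],d[v,u])@T[:3,:3].T+T[:3,3])*1000
    for s in (-1,1):
        q=P[(P[:,0]>7)&(P[:,0]<13)&(s*P[:,1]>3)&(s*P[:,1]<50)&(P[:,2]<-25)]
        q=q[np.argsort(-q[:,2])][:60]; print("tip",s,"z",np.percentile(q[:,2],80).round(1),"y inner",(s*np.percentile(s*q[:,1],3)).round(1))
    return p
def info():
    s=env.state();p,r=cur(); rv=(Ro.from_matrix(toolR(0)).inv()*r).as_rotvec()
    print("t",round(s["time_s"],2),"tcp",((p-O)@PR*1000).round(1),"phi",(-rv[2]).round(3),"F",(s["ft_force"]@PR).round(1),"M",(s["torque"]@PR).round(2),"w",s["width"]*85//.1/10,"gf",s["grip_force"],"q6",s["q"][5].round(2))
E
python3 - <<'E'
from h import *
info(); tips(); rows(W([0,0,-.030])[0],toolR(0),1)
E
```

```text
t 8.43 tcp [ -1.   -0.  -17.1] phi 0.0 F [ 0.3  0.1 -0.1] M [-0.    0.21 -0.  ] w 50.8 gf 0.0 q6 -0.11
tip -1 z -27.0 y inner -4.8
tip 1 z -27.1 y inner 5.2
[[0.0, 0.02, 0.53]]
[[-0.01, 0.0, 0.0]]
```

Call:
{"method": "move_arm", "body": {"grip": [0.4,0.4,0.8,0.8,0.8,0.8], "offset": [[0,0.04,0.3],[0,0,0.22],[0,0,0],[0,0,0],[0,0,0],[0,0,0]], "turn": [[0,0,0],[0,0,0],[0,0,0],[0,0,0],[0,0,0],[0,0,0]], "force": 60}}

```text
time_s: 9.22
ee_pos: [0.5934, 0.0565, 0.0612]
orientation: [0.649, 0.729, 0.161, 0.144]
ft_force: [-4.7, -0.6, 6.3]
width: 0.335
grip_force: 75.2
```

```bash
python3 - <<'E'
from h import *
info(); rows(W([0,0,-.030])[0],toolR(0),1)
p,d=cams.capture("wrist"); cv2.imwrite("pics/w3.png",p[100:400,160:480])
E
```

```text
t 9.22 tcp [  0.4  -0.  -28.6] phi 0.0 F [-1.6 -0.1  7.7] M [-0.08  0.59 -0.06] w 28.4 gf 75.1655392977409 q6 -0.11
[[0.0, -0.01, 0.06]]
[[-0.01, 0.0, 0.0]]
```

View pics/w3.png

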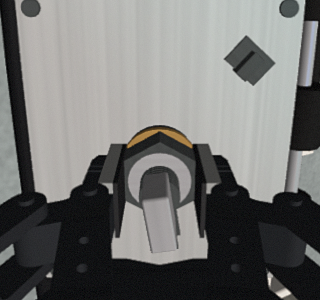

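Fingers hold the nut on both flats (crop, about (120,170) and (203,170)). Loosening now.

Call:
{"method": "move_arm", "body": {"grip": [0.8,0.8,0.8,0.8,0.8], "offset": [[0,0,-0.05],[0,0,0],[0,0,0],[0,0,0],[0,0,0]], "turn": [[0,0,0],[0,0,-0.7],[0,0,-0.7],[0,0,-0.6],[0,0,0]], "force": 80}}

```text
time_s: 9.9
ee_pos: [0.5931, 0.0564, 0.0614]
orientation: [0.533, 0.818, 0.137, 0.166]
ft_force: [0.6, 0.6, -5.9]
width: 0.325
grip_force: 100.9
```

```bash
python3 - <<'E'
from h import *
info()
E
```

```text
t 9.9 tcp [  0.1  -0.  -28.3] phi 0.301 F [-1.8  0.5 -5.6] M [0.01 0.33 0.27] w 27.6 gf 100.90031021274626 q6 -0.41
```

Call:
{"method": "move_arm", "body": {"grip": [0.8,0.8,0.8,0.8,0.8,0.8,0.8,0.8], "offset": [[0,0,0],[0,0,0],[0,0,0],[0,0,0],[0,0,0],[0,0,0],[0,0,0],[0,0,0]], "turn": [[0,0,-0.9],[0,0,-0.9],[0,0,-0.9],[0,0,-0.9],[0,0,-0.9],[0,0,-0.9],[0,0,-0.6],[0,0,0]]}}

```text
time_s: 10.9
ee_pos: [0.5925, 0.056, 0.0613]
orientation: [0.126, 0.968, 0.052, 0.209]
ft_force: [-1.8, -3.7, -6.1]
width: 0.329
grip_force: 112.2
```

```bash
python3 - <<'E'
from h import *
info()
E
```

```text
t 10.9 tcp [ -0.5  -0.5 -28.2] phi 1.198 F [-4.6 -3.5 -4.5] M [-0.66  0.76 -0.28] w 27.9 gf 112.20158063806593 q6 -1.31
```

Call:
{"method": "move_arm", "body": {"grip": [0.4,0.4,0.4,0.4,0.4,0.4,0.4,0.4,0.4,0.4,0.4,0.4], "offset": [[0,0,0],[0,0,0],[0,0,-0.8],[0,0,-0.8],[0,0,-0.8],[0,0,0],[0,0,0],[0,0,0],[0,0,0],[0,0,0],[0,0,0],[0,0,0]], "turn": [[0,0,0],[0,0,0],[0,0,0],[0,0,0],[0,0,0.9],[0,0,1],[0,0,1],[0,0,1],[0,0,1],[0,0,1],[0,0,1],[0,0,0]]}}

```text
time_s: 12.4
ee_pos: [0.569, 0.0539, 0.1172]
orientation: [0.586, 0.78, 0.149, 0.158]
ft_force: [0.2, 0.1, -0.4]
width: 0.598
grip_force: 0.0
```

```bash
python3 - <<'E'
from h import *
info(); e=ext("wrist"); p,d=cams.capture("wrist"); cv2.imwrite("pics/w4full.png",p)
for q in ["pointer_tip","bar_head","jam_nut"]:
    for a in cams.find_in("wrist",q)[:1]: print(q,round(a["p"],2),np.round(a["point"],1))
r=cams.regions_of("wrist","bar_head")[0]["region"]; v,u=np.nonzero(r&(d>0)); P=(deproj(e,np.c_[u,v],d[v,u])-O)@PR
t=P[abs(P[:,2]-.056)<.003]; print(len(t),cv2.minAreaRect(np.float32(t[:,:2]*1000)))
box=(220,130,420,320); overlay(p,e,[(hexpts(.026,1.2),(0,255,0)),(rect(.056,-1.41),(0,0,255)),(np.array([[0,0,.005],[.05*np.cos(-1.41),.05*np.sin(-1.41),.005]]),(255,255,0))],box,3,"pics/w4z.png")
E
```

```text
t 12.4 tcp [ 1.7  0.2 32.5] phi 0.167 F [ 0.   0.1 -0.5] M [-0.01  0.23  0.07] w 50.8 gf 0.0 q6 -0.26
pointer_tip 0.76 [315.4 237.7]
bar_head 0.9 [314.7 239.2]
jam_nut 0.57 [316.1 214.9]
733 ((-0.04822540283203125, -1.6954107284545898), (8.826224327087402, 21.311323165893555), 8.931214332580566)
```

View pics/w4z.png

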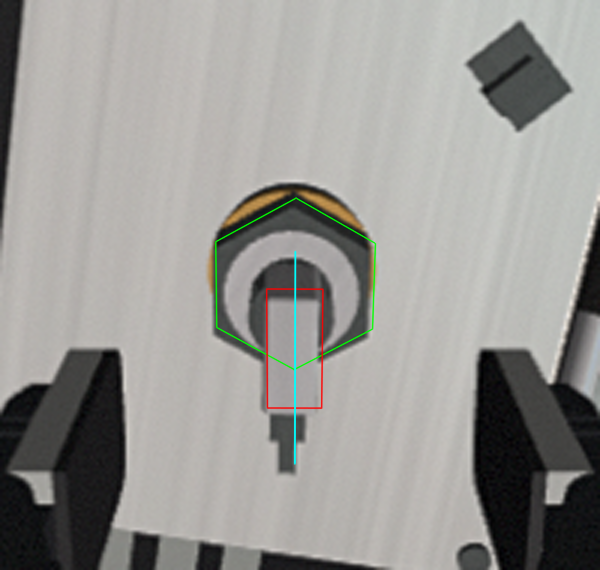

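Overlay confirms the nut turned to about 1.2 rad and the bar is still at -1.41. Now I grip the bar head.

```bash
python3 - <<'E'
from h import *
rows(W([0,0,-.012])[0],toolR(0.156),3)
E
```

```text
[[0.0, -0.01, 0.59], [0.0, -0.01, 0.59], [0.0, -0.01, 0.59]]
[[0.0, 0.0, 0.02], [0.0, 0.0, 0.02], [0.0, 0.0, 0.02]]
```

Call:
{"method": "move_arm", "body": {"grip": [0.4,0.4,0.4,0.97,0.97,0.97,0.97,0.97], "offset": [[0,-0.02,0.59],[0,-0.01,0.59],[0,0,0.59],[0,0,0],[0,0,0],[0,0,0],[0,0,0],[0,0,0]], "turn": [[0,0,0.06],[0,0,0],[0,0,0],[0,0,0],[0,0,0],[0,0,0],[0,0,0],[0,0,0]], "force": 50}}

```text
time_s: 13.65
ee_pos: [0.5863, 0.0555, 0.0764]
orientation: [0.591, 0.777, 0.15, 0.156]
ft_force: [0.6, -0.3, -2.7]
width: 0.095
grip_force: 49.5
```

```bash
python3 - <<'E'
from h import *
info(); rows(W([0,0,-.012])[0],toolR(0.156),1)
E
```

```text
t 13.65 tcp [  0.3  -0.2 -11.8] phi 0.156 F [-0.6 -0.4 -2.6] M [-0.05  0.19 -0.02] w 8.0 gf 49.46045994758606 q6 -0.26
[[0.01, -0.01, 0.01]]
[[0.0, 0.0, 0.0]]
```

Call:
{"method": "move_arm", "body": {"grip": [0.97,0.97,0.97,0.97], "offset": [[0,0,0],[0,0,0],[0,0,0],[0,0,0]], "turn": [[0,0,-0.8],[0,0,-1],[0,0,-1],[0,0,0]]}}

```text
time_s: 14.15
ee_pos: [0.5861, 0.0554, 0.0763]
orientation: [0.416, 0.883, 0.114, 0.184]
ft_force: [-0.5, -1.0, -0.5]
width: 0.095
grip_force: 49.7
```

```bash
python3 - <<'E'
from h import *
info()
E
```

```text
t 14.15 tcp [  0.   -0.3 -11.8] phi 0.575 F [-0.8 -1.  -0.2] M [-0.11  0.25  0.1 ] w 8.0 gf 49.683029651641846 q6 -0.68
```

Small torque, turning freely. Continue.

Call:
{"method": "move_arm", "body": {"grip": [0.97,0.97,0.97,0.97,0.97,0.97,0.97,0.97,0.97,0.97,0.97,0.97], "offset": [[0,0,0],[0,0,0],[0,0,0],[0,0,0],[0,0,0],[0,0,0],[0,0,0],[0,0,0],[0,0,0],[0,0,0],[0,0,0],[0,0,0]], "turn": [[0,0,-1],[0,0,-1],[0,0,-1],[0,0,-1],[0,0,-1],[0,0,-1],[0,0,-1],[0,0,-1],[0,0,-1],[0,0,-0.6],[0,0,0],[0,0,0]]}}

```text
time_s: 15.65
ee_pos: [0.5859, 0.0546, 0.0762]
orientation: [-0.269, 0.939, -0.036, 0.213]
ft_force: [-0.5, -6.1, 0.1]
width: 0.096
grip_force: 49.8
```

```bash
python3 - <<'E'
from h import *
info()
E
```

```text
t 15.65 tcp [ -0.3  -1.1 -11.8] phi 2.015 F [-1.  -6.   0.6] M [-0.93  0.42  0.05] w 8.1 gf 49.845203161239624 q6 -2.12
```

Call:
{"method": "move_arm", "body": {"grip": [0.4,0.4,0.4,0.4,0.4,0.4,0.4,0.4,0.4,0.4,0.4,0.4], "offset": [[0,0,0],[0,0,0],[0,0,-0.6],[0,0,-0.6],[0,0,-0.6],[0,0,0],[0,0,0],[0,0,0],[0,0,0],[0,0,0],[0,0,0],[0,0,0]], "turn": [[0,0,0],[0,0,0],[0,0,0],[0,0,0],[0,0,0.9],[0,0,1],[0,0,1],[0,0,1],[0,0,1],[0,0,1],[0,0,1],[0,0,1]]}}

```text
time_s: 17.15
ee_pos: [0.5674, 0.0534, 0.1184]
orientation: [0.302, 0.928, 0.09, 0.198]
ft_force: [0.4, -0.1, 1.1]
width: 0.597
grip_force: 0.0
```

Call:
{"method": "move_arm", "body": {"grip": [0.4,0.4,0.4,0.4,0.4,0.4,0.4,0.4,0.4,0.4,0.4,0.4], "offset": [[0,0,0],[0,0,0],[0,0,0],[0,0,0],[0,0,0],[0,0,0],[0,0,0],[0,0,0],[0,0,0],[0,0,0],[0,0,0],[0,0,0]], "turn": [[0,0,1],[0,0,1],[0,0,1],[0,0,1],[0,0,1],[0,0,1],[0,0,0],[0,0,0],[0,0,0],[0,0,0],[0,0,0],[0,0,0]]}}

```text
time_s: 18.65
ee_pos: [0.5674, 0.0534, 0.117]
orientation: [0.674, 0.706, 0.166, 0.138]
ft_force: [-0.2, 0.0, -0.4]
width: 0.6
grip_force: 0.0
```

```bash
python3 - <<'E'
from h import *
info(); e=ext("wrist"); p,d=cams.capture("wrist"); cv2.imwrite("pics/w5full.png",p)
r=cams.regions_of("wrist","bar_head")[0]["region"]; v,u=np.nonzero(r&(d>0)); P=(deproj(e,np.c_[u,v],d[v,u])-O)@PR
t=P[abs(P[:,2]-.056)<.003]; print(len(t),cv2.minAreaRect(np.float32(t[:,:2]*1000)))
for z in [.005]: print("pred tip px",proj(e,W([.05*np.cos(.445),.05*np.sin(.445),z])),"tab",proj(e,W([.058*np.cos(.87),.058*np.sin(.87),.008])))
for q in ["pointer_tip","index_mark"]:
    for a in cams.find_in("wrist",q)[:2]: print(q,round(a["p"],2),np.round(a["point"],1),onplane(e,a["point"],.005)[0].round(4))
th=np.linspace(.3,1.2,40); arc=np.c_[.05*np.cos(th),.05*np.sin(th),0*th+.005]
uv=proj(e,W(np.r_[arc,arc*1.25])); a,b=uv.min(0).astype(int)-25,uv.max(0).astype(int)+25; a=np.clip(a,0,[640,400]);b=np.clip(b,0,[640,400]); print(a,b)
c=proj(e,O); im=p[0:400]; k=1.5; cv2.imwrite("pics/w5z.png",cv2.resize(p[0:330,60:560],(800,528),interpolation=cv2.INTER_CUBIC))
E
```

```text
t 18.65 tcp [ 0.2 -0.1 33. ] phi -0.068 F [-0.4  0.  -0.3] M [-0.04  0.23 -0.  ] w 51.0 gf 0.0 q6 -0.03
724 ((-0.0011072158813476562, -1.5411863327026367), (20.461082458496094, 9.369848251342773), 23.87784767150879)
pred tip px [[391.08216952 174.26431793]] tab [[378.26679529 138.18057392]]
pointer_tip 0.58 [329.3 225.1] [ 0.0054 -0.0087  0.005 ]
index_mark 0.82 [381.  140.2] [0.0395 0.0427 0.005 ]
index_mark 0.63 [321.3 186.9] [0.002  0.0166 0.005 ]
[319  90] [440 209]
```

View pics/w5z.png

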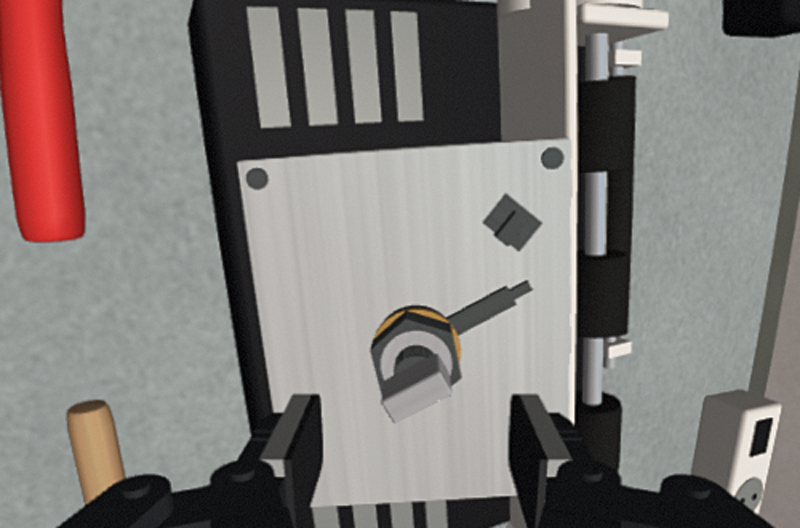

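Pointer tip at crop (530,287), i.e. full (391,179); tab centre at crop (512,222), i.e. (380,139). I measure both angles by fitting masks in the same image.

```bash
cat >> h.py <<'E'
def boxmask(e,th,r0,dr=.006,w=.012,h=.008,z0=0,S=4,box=None):
    c,s=np.cos(th),np.sin(th); q=[[r0+i*dr,j*w/2,z0+k*h] for i in(0,1) for j in(-1,1) for k in(0,1)]
    X=np.array([[c*a-s*b,s*a+c*b,z] for a,b,z in q]); uv=(proj(e,W(X))-box[:2]+.5)*S
    m=np.zeros(((box[3]-box[1])*S,(box[2]-box[0])*S),np.uint8); cv2.fillConvexPoly(m,cv2.convexHull(np.int32(uv.round())),1); return m
def fit(p,e,th0,r0,dr,w,h,z0,thr=120,pad=16,dth=.12,rs=np.arange(-.004,.0041,.001)):
    c0=proj(e,W([(r0+dr/2)*np.cos(th0),(r0+dr/2)*np.sin(th0),z0+h/2]))[0].astype(int); box=np.array([*(c0-pad),*(c0+pad)])
    g=cv2.cvtColor(p,cv2.COLOR_BGR2GRAY)[box[1]:box[3],box[0]:box[2]]; g=cv2.resize(g,None,fx=4,fy=4,interpolation=cv2.INTER_CUBIC)<thr
    b=max(((lambda m:(m&g).sum()/(m|g).sum())(boxmask(e,th,r0+k,dr,w,h,z0,4,box).astype(bool)),th,r0+k) for th in th0+np.arange(-dth,dth,.01) for k in rs)
    return [round(float(x),4) for x in b]
E
python3 - <<'E'
from h import *
e=ext("wrist"); p=cv2.imread("pics/w5full.png")
for dr,w in [(.006,.012),(.012,.006),(.012,.012)]: print("tab",dr,w,fit(p,e,.87,.052,dr,w,.008,0))
# pointer centreline by rays at radius r, plane z=7mm
g=cv2.GaussianBlur(cv2.cvtColor(p,cv2.COLOR_BGR2GRAY),(0,0),.6)
for r in [.028,.032,.036,.040,.044,.048]:
    th=np.arange(.2,.68,.002); uv=proj(e,W(np.c_[r*np.cos(th),r*np.sin(th),0*th+.006])).astype(np.float32)
    v=cv2.remap(g,uv[:,0],uv[:,1],cv2.INTER_LINEAR).ravel(); k=v<125; print(r, th[k].mean().round(3) if k.any() else None, (k.sum()*.002*r*1000).round(1))
E
```

```text
tab 0.006 0.012 [0.4023, 0.87, 0.052]
tab 0.012 0.006 [0.4187, 0.86, 0.052]
tab 0.012 0.012 [0.7353, 0.87, 0.052]
0.028 0.394 8.8
0.032 0.402 8.6
0.036 0.407 8.6
0.04 0.407 8.6
0.044 0.414 4.7
0.048 0.415 4.6
```

```bash
python3 - <<'E'
from h import *
e=ext("wrist"); p=cv2.imread("pics/w5full.png"); g=cv2.cvtColor(p,cv2.COLOR_BGR2GRAY).astype(np.float32)
s=np.array([0,-.0015]); th=.886; c,sn=np.cos(th),np.sin(th)
for z in (.008,):
    print("z",z,"rows radius mm, cols tangential -12..12")
    T=np.arange(-13,13.1,1.)
    for r in np.arange(44,75,1.5):
        X=np.c_[c*r-sn*T,sn*r+c*T]/1000+s; uv=proj(e,W(np.c_[X,0*T+z])).astype(np.float32)
        print(r,*cv2.remap(g,uv[:,0],uv[:,1],cv2.INTER_LINEAR).ravel().round().astype(int))
E
```

```text
z 0.008 rows radius mm, cols tangential -12..12
44.0 193 195 196 194 196 196 194 190 191 192 193 194 194 190 195 197 194 194 193 195 195 197 197 195 192 190 190
45.5 196 192 194 196 195 195 195 194 191 191 194 193 193 192 191 194 198 194 194 193 194 197 198 197 194 192 191
47.0 199 197 193 194 195 195 195 196 196 192 190 192 194 194 193 192 193 198 194 195 194 194 196 196 197 196 193
48.5 198 199 197 193 194 195 195 195 196 196 193 192 194 193 193 193 190 193 196 196 195 195 194 196 197 198 197
50.0 194 198 199 197 193 193 195 196 196 196 197 196 194 193 193 193 194 192 192 197 197 195 193 194 195 197 199
51.5 189 193 199 200 196 196 195 198 166 121 130 149 133 147 152 172 193 194 194 192 196 197 194 195 195 195 198
53.0 188 189 194 180 85 84 86 84 77 73 76 76 74 73 37 63 118 124 129 135 135 164 198 196 194 194 196
54.5 192 187 190 167 83 77 79 78 77 76 76 75 76 76 37 61 80 79 77 78 72 116 195 198 195 194 195
56.0 195 193 191 157 75 75 77 75 76 76 76 77 76 75 38 59 79 76 76 74 71 128 194 193 196 197 195
57.5 191 194 196 162 80 80 81 78 73 76 78 76 77 73 35 65 81 80 80 81 73 135 194 1
[... 472 characters left out ...]
64 200 196 193 193 194
66.5 193 191 193 190 187 191 189 183 183 189 182 169 168 168 172 165 162 157 150 141 137 184 196 198 197 193 193
68.0 194 192 193 192 191 193 194 193 192 192 197 192 190 191 192 195 198 199 196 194 195 197 197 196 197 197 194
69.5 194 194 191 193 191 192 192 194 194 190 191 195 193 190 190 191 194 197 196 196 193 193 196 197 197 196 198
71.0 193 195 195 193 191 192 192 192 193 196 191 192 195 196 191 189 191 194 196 196 194 194 193 196 197 197 196
72.5 192 193 193 195 195 191 192 192 190 192 194 191 189 195 198 191 188 191 193 197 197 196 194 193 196 197 197
74.0 193 193 192 194 196 193 192 193 191 190 193 195 193 190 194 198 194 189 191 192 193 198 195 194 192 195 197
```

```bash
python3 - <<'E'
from h import *
e=ext("wrist"); ps=[cams.capture("wrist") for _ in range(6)]; d=np.median([x[1] for x in ps],0)
u,v=np.meshgrid(np.arange(355,405),np.arange(112,165)); u=u.ravel();v=v.ravel()
P=(deproj(e,np.c_[u,v],d[v,u])-O)@PR*1000-[0,-1.5,0]; th=.886; c,s=np.cos(th),np.sin(th)
r=P[:,0]*c+P[:,1]*s; T=-P[:,0]*s+P[:,1]*c
print("heights; cols T -12..12 step 1.5"); Ts=np.arange(-12,12.1,1.5)
for rr in np.arange(48,72,1.5):
    print(rr,*[ (lambda k: round(float(np.median(P[k,2])),1) if k.any() else '-')((abs(r-rr)<.9)&(abs(T-t)<.9)) for t in Ts])
print("cam",((-e[1].T@e[2]-O)@PR).round(3))
r=cams.regions_of("wrist","index_mark")
for a in r[:2]: print(a["p"],a["region"].sum(),np.round(a["point"],1))
E
```

```text
heights; cols T -12..12 step 1.5
48.0 -0.2 -0.2 -0.2 -0.1 -0.4 -0.3 -0.3 -0.2 -0.3 -0.3 -0.2 -0.2 -0.3 -0.1 -0.4 - -
49.5 -0.1 -0.2 -0.1 -0.2 -0.2 -0.2 -0.0 -0.4 -0.3 0.0 -0.1 -0.1 -0.2 -0.2 -0.2 - -
51.0 -0.1 -0.2 -0.1 -0.2 -0.3 -0.0 -0.0 -0.0 -0.2 0.1 -0.3 -0.2 -0.3 -0.3 -0.4 -0.3 -
52.5 -0.3 2.0 1.6 1.7 1.7 7.9 7.8 7.8 7.5 1.8 -0.1 0.3 0.2 -0.5 -0.4 -0.1 -0.3
54.0 -0.2 1.8 1.9 1.7 7.1 7.9 7.9 7.8 7.4 1.9 2.0 1.8 1.9 -0.1 -0.3 -0.3 -0.1
55.5 -0.0 1.8 1.9 2.0 3.3 7.9 7.9 8.0 7.1 2.1 1.7 2.0 1.8 -0.2 -0.1 -0.2 -0.1
57.0 -0.2 1.8 2.0 2.1 4.9 7.9 7.9 7.8 7.3 2.0 2.0 1.8 1.7 -0.1 -0.1 -0.1 -0.2
58.5 -0.4 1.7 2.0 1.7 1.4 7.6 7.9 7.7 6.9 1.9 1.8 1.8 1.7 -0.2 -0.1 -0.0 -0.2
60.0 -0.1 1.9 1.8 1.7 1.8 7.6 7.9 7.8 7.4 1.8 1.8 1.8 1.6 -0.3 -0.4 -0.3 -0.4
61.5 -0.1 2.0 1.6 1.6 1.7 7.9 7.7 7.7 7.5 2.6 1.6 1.8 1.9 -0.2 -0.2 -0.3 -0.1
63.0 -0.2 1.7 1.8 2.0 2.1 7.8 7.6 7.6 7.3 2.0 1.9 1.7 1.7 -0.4 -0.3 -0.4 -0.2
64.5 -0.5 1.8 1.7 1.7 1.5 2.1 1.9 1.8 1.6 1.7 1.8 1.8 1.4 0.1 -0.2 -0.4 -0.4
66.0 -0.3 1.6 1.7 1.1 1.7 1.8 1.9 1.9 1.6 1.9 2.0 1.8 1.6 -0.1 -0.2 -0.2 -0.5
67.5 -0.4 0.1 -0.2 -0.2 -0.2 0.0 -0.4 -0.2 -0.4 -0.3 -0.2 -0.3 -0.2 -0.4 -0.2 -0.3 -0.4
69.0 -0.3 -0.3 -0.2 -0.2 -0.2 -0.5 -0.5 -0.4 -0.3 -0.2 -0.4 -0.1 -0.0 -0.2 -0.1 -0.3 -0.1
70.5 -0.4 0.1 -0.2 -0.3 -0.2 -0.2 -0.3 -0.2 -0.2 -0.1 -0.1 -0.1 -0.2 -0.1 -0.2 -0.2 -
cam [0.004 0.069 0.215]
0.66 729 [381.7 140. ]
```

The depth resolves the tab: an 8 mm high block, 6 mm wide and radial, at 0.846 rad. The wide dark area is only its foot. The pointer is at 0.444, so 0.40 rad remains; regripping the bar.

Call:
{"method": "move_arm", "body": {"grip": [0.4,0.4,0.4,0.4,0.4,0.4,0.4,0.4,0.4,0.4,0.4,0.4], "offset": [[0,0,0],[0,0,0],[0,0,0],[0,0,0],[0,0,0],[0,0,0],[0,0,0],[0,0,0],[0,0,0.6],[0,0,0.6],[0,0,0.6],[0,0,0]], "turn": [[0,0,1],[0,0,1],[0,0,1],[0,0,1],[0,0,1],[0,0,1],[0,0,1],[0,0,0.06],[0,0,0],[0,0,0],[0,0,0],[0,0,0]]}}

```text
time_s: 20.7
ee_pos: [0.5858, 0.0555, 0.0741]
orientation: [0.939, 0.269, 0.212, 0.035]
ft_force: [0.5, -0.1, 0.8]
width: 0.602
grip_force: 0.0
```

```bash
python3 - <<'E'
from h import *
info(); rows(W([0,0,-.012])[0],toolR(-1.127),1)
E
```

```text
t 20.7 tcp [ -1.2  -0.1 -13.7] phi -1.127 F [ 0.8 -0.1  0.5] M [-0.08  0.19 -0.06] w 51.1 gf 0.0 q6 1.02
[[0.05, 0.02, -0.07]]
[[-0.01, 0.02, -0.0]]
```

Call:
{"method": "move_arm", "body": {"grip": [0.97,0.97,0.97,0.97,0.97,0.97,0.97,0.97,0.97,0.97,0.97], "offset": [[0.05,0.02,-0.07],[0,0,0],[0,0,0],[0,0,0],[0,0,0],[0,0,0],[0,0,0],[0,0,0],[0,0,0],[0,0,0],[0,0,0]], "turn": [[0,0,0],[0,0,0],[0,0,0],[0,0,0],[0,0,0],[0,0,-0.7],[0,0,-0.7],[0,0,-0.7],[0,0,-0.58],[0,0,0],[0,0,0]]}}

```text
time_s: 22.08
ee_pos: [0.5866, 0.0563, 0.079]
orientation: [0.866, 0.451, 0.202, 0.077]
ft_force: [-3.2, 4.1, 6.8]
width: 0.095
grip_force: 49.9
```

```bash
python3 - <<'E'
from h import *
info()
E
```

```text
t 22.07 tcp [ 1.7  0.5 -9.6] phi -0.725 F [0.4 4.4 7.3] M [0.6  0.33 0.11] w 8.0 gf 49.89764750003815 q6 0.62
```

Call:
{"method": "move_arm", "body": {"grip": [0.4,0.4,0.4,0.4,0.4,0.4,0.4,0.4,0.4,0.4,0.4,0.4], "offset": [[0,0,0],[0,0,0],[0,0,-0.6],[0,0,-0.6],[0,0,-0.5],[0,0,0],[0,0,0],[0,0,0],[0,0,0],[0,0,0],[0,0,0],[0,0,0]], "turn": [[0,0,0],[0,0,0],[0,0,0],[0,0,0],[0,0,-0.95],[0,0,-1],[0,0,-1],[0,0,-1],[0,0,-1],[0,0,-0.9],[0,0,0],[0,0,0]]}}

```text
time_s: 23.58
ee_pos: [0.5689, 0.0536, 0.1176]
orientation: [0.593, 0.775, 0.15, 0.156]
ft_force: [-0.5, 0.4, -0.6]
width: 0.599
grip_force: 0.0
```

```bash
cat >> h.py <<'E'
def measure():
    info(); e=ext("wrist"); ps=[cams.capture("wrist") for _ in range(4)]; p=ps[0][0]; d=np.median([x[1] for x in ps],0)
    g=cv2.cvtColor(p,cv2.COLOR_BGR2GRAY)
    u,v=np.meshgrid(np.arange(640),np.arange(400)); u=u.ravel();v=v.ravel(); k=(d[v,u]>.1)&(d[v,u]<.3); u=u[k];v=v[k]
    P=(deproj(e,np.c_[u,v],d[v,u])-O)@PR*1000; G=g[v,u]; r=np.hypot(P[:,0],P[:,1]); 
    hd=P[(r<14)&(P[:,2]>53.5)&(P[:,2]<58)]; (c,wh,a)=cv2.minAreaRect(np.float32(hd[:,:2])); print("bar",len(hd),np.round(c,2),np.round(wh,1),a,"rad",np.radians(a))
    tb=P[(P[:,2]>5.5)&(P[:,2]<9.5)&(r>51)&(r<68)&(P[:,0]>0)&(P[:,1]>5)]; (ct,wh,a)=cv2.minAreaRect(np.float32(tb[:,:2])); print("tab",len(tb),np.round(ct,2),np.round(wh,1),a, "med",tb.mean(0).round(2))
    pt=P[(P[:,2]>4)&(P[:,2]<8.5)&(r>24)&(r<50.5)&(G<150)]; m=pt.mean(0); dr=np.linalg.svd((pt-m)[:,:2],full_matrices=False)[2][0]; dr*=np.sign(dr@m[:2]); print("pointer",len(pt),m.round(2),"dir",np.arctan2(dr[1],dr[0]).round(3),"rmax",np.percentile(r[(P[:,2]>4)&(P[:,2]<8.5)&(G<150)&(r<51)],99))
    # tab position relative to pointer axis line: angle of mean positions about the bar-head/pointer derived centre
    for c0 in [np.zeros(2),np.array(c)]:
        A=lambda q:np.arctan2(q[1]-c0[1],q[0]-c0[0]); print("centre",c0.round(2),"pointer",A(m).round(4),"tab",A(tb.mean(0)).round(4))
    return p,e
E
python3 - <<'E'
from h import *
p,e=measure(); cv2.imwrite("pics/w6full.png",p)
E
```

```text
t 23.57 tcp [ 1.8 -0.1 32.9] phi 0.15 F [-0.7  0.5 -0.4] M [-0.    0.17  0.01] w 50.8 gf 0.0 q6 -0.25
bar 759 [-0.15 -1.82] [21.1  9.1] 48.516807556152344 rad 0.846778034411322
tab 202 [38.05 41.7 ] [11.5  6.2] 51.43406295776367 med [38.02 41.9   7.9 ]
pointer 453 [23.62 25.39  6.46] dir 0.85 rmax 48.56064651650541
centre [0. 0.] pointer 0.8216 tab 0.8339
centre [-0.15 -1.82] pointer 0.8528 tab 0.853
```

Pointer 0.853 rad, tab 0.853 rad — aligned. Now back to the nut to tighten.

```bash
python3 - <<'E'
from h import *
rows(W([0,-.0005,-.028])[0],toolR(0.153),3)
E
```

```text
[[-0.0, -0.02, 0.81], [-0.0, -0.02, 0.81], [-0.0, -0.02, 0.81]]
[[-0.0, 0.0, -0.0], [-0.0, 0.0, -0.0], [-0.0, 0.0, -0.0]]
```

Call:
{"method": "move_arm", "body": {"grip": [0.4,0.4,0.4,0.4,0.4], "offset": [[0,-0.02,0.8],[0,-0.02,0.7],[0,-0.02,0.6],[0,0,0.27],[0,0,0]], "turn": [[0,0,0],[0,0,0],[0,0,0],[0,0,0],[0,0,0]]}}

```text
time_s: 24.4
ee_pos: [0.5924, 0.0561, 0.0621]
orientation: [0.592, 0.776, 0.15, 0.156]
ft_force: [0.5, 0.4, 0.0]
width: 0.603
grip_force: 0.0
```

```bash
python3 - <<'E'
from h import *
info(); rows(W([0,-.0005,-.0285])[0],toolR(0.153),1)
E
```

```text
t 24.4 tcp [ -0.2  -0.3 -27.4] phi 0.152 F [ 0.5  0.3 -0.2] M [ 0.06  0.21 -0.01] w 51.2 gf 0.0 q6 -0.27
[[-0.01, 0.01, 0.05]]
[[-0.01, 0.0, -0.01]]
```

Call:
{"method": "move_arm", "body": {"grip": [0.8,0.8,0.8,0.8,0.8,0.8,0.8,0.8], "offset": [[0,0,0.03],[0,0,0],[0,0,0],[0,0,0],[0,0,0],[0,0,0],[0,0,0],[0,0,0]], "turn": [[0,0,0],[0,0,0],[0,0,0],[0,0,0],[0,0,0.6],[0,0,0.7],[0,0,0.7],[0,0,0]], "force": 80}}

```text
time_s: 25.4
ee_pos: [0.5929, 0.0561, 0.0629]
orientation: [0.702, 0.679, 0.172, 0.132]
ft_force: [-3.0, -0.9, 5.8]
width: 0.326
grip_force: 87.2
```

```bash
python3 - <<'E'
from h import *
info()
E
```

```text
t 25.4 tcp [  0.5  -0.3 -26.9] phi -0.149 F [-0.4 -0.6  6.6] M [-0.08  0.33 -0.18] w 27.7 gf 87.16746124438941 q6 0.03
```

Call:
{"method": "move_arm", "body": {"grip": [0.8,0.8,0.8,0.8,0.8,0.8,0.8], "offset": [[0,0,0],[0,0,0],[0,0,0],[0,0,0],[0,0,0],[0,0,0],[0,0,0]], "turn": [[0,0,0.8],[0,0,0.9],[0,0,0.9],[0,0,0.9],[0,0,0.9],[0,0,0.6],[0,0,0]]}}

```text
time_s: 26.28
ee_pos: [0.5933, 0.056, 0.0629]
orientation: [0.901, 0.375, 0.209, 0.06]
ft_force: [-3.1, -0.9, 5.4]
width: 0.325
grip_force: 79.7
```

```bash
python3 - <<'E'
from h import *
info()
E
```

```text
t 26.27 tcp [  0.9  -0.5 -27. ] phi -0.897 F [-0.6 -0.6  6.3] M [-0.29  0.29 -0.08] w 27.6 gf 79.70666457898915 q6 0.78
```

Call:
{"method": "move_arm", "body": {"grip": [0.8,0.8,0.8,0.8,0.8], "offset": [[0,0,0],[0,0,0],[0,0,0],[0,0,0],[0,0,0]], "turn": [[0,0,0.4],[0,0,0.4],[0,0,0.3],[0,0,0.2],[0,0,0]], "force": 100}}

```text
time_s: 26.9
ee_pos: [0.5933, 0.0559, 0.063]
orientation: [0.932, 0.291, 0.213, 0.042]
ft_force: [-4.7, -2.3, 6.7]
width: 0.32
grip_force: 99.7
```

```bash
python3 - <<'E'
from h import *
info()
E
```

```text
t 26.9 tcp [  0.9  -0.7 -26.9] phi -1.079 F [-1.6 -1.7  8.1] M [-0.25  0.31  2.2 ] w 27.1 gf 99.69380418187939 q6 0.97
```

Torque of 2.2 N·m at the stop, so the nut is firm. Release, lift and check.

Call:
{"method": "move_arm", "body": {"grip": [0.8,0.4,0.4,0.4,0.4,0.4,0.4,0.4,0.4,0.4,0.4,0.4], "offset": [[0,0,0],[0,0,0],[0,0,0],[0,0,0],[0,0,-0.8],[0,0,-0.8],[0,0,-0.8],[0,0,0],[0,0,0],[0,0,0],[0,0,0],[0,0,0]], "turn": [[0,0,0],[0,0,0],[0,0,0],[0,0,0],[0,0,0],[0,0,0],[0,0,-1],[0,0,-1],[0,0,-1],[0,0,-1],[0,0,-1],[0,0,0]]}}

```text
time_s: 28.4
ee_pos: [0.5675, 0.0532, 0.1161]
orientation: [0.765, 0.607, 0.184, 0.114]
ft_force: [-0.1, -0.2, -0.2]
width: 0.601
grip_force: 0.0
```

```bash
python3 - <<'E'
from h import *
p,e=measure(); overlay(p,e,[(hexpts(.026,0)-[0.0002,.0018,0],(0,255,0))],(240,90,440,280),3,"pics/w7z.png"); print(env.state()["q"].round(2))
E
```

```text
t 28.4 tcp [-0.1 -0.3 32.2] phi -0.345 F [-0.2 -0.2 -0.2] M [ 0.    0.2  -0.01] w 51.1 gf 0.0 q6 0.25
bar 750 [-0.16 -1.82] [21.1  9.1] 48.982120513916016 rad 0.8548992775764914
tab 217 [38.42 41.84] [11.6  6. ] 48.852195739746094 med [38.37 41.93  7.73]
pointer 478 [23.92 25.48  6.2 ] dir 0.847 rmax 50.36254836066658
centre [0. 0.] pointer 0.817 tab 0.8297
centre [-0.16 -1.82] pointer 0.8481 tab 0.8488
[0.06 0.19 2.06 0.05 0.46 0.25]
```

View pics/w7z.png

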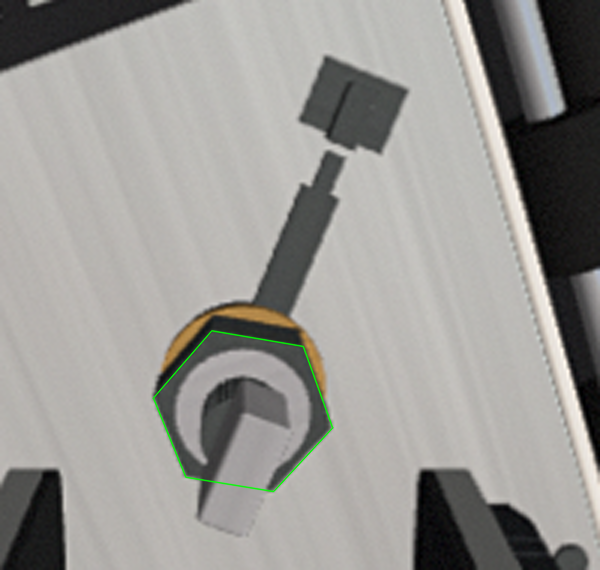

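The pointer lines up with the raised tab (tip at crop (335,155), tab above it at (350,110)), and the nut is back at its tight angle. I'll back away and hand in.

Call:
{"method": "move_arm", "body": {"grip": [0.4,0.4,0.4,0.4,0.4,0.4], "offset": [[0,0,-0.8],[0,0,-1],[0,0,-1],[0,0,-0.6],[0,0,0],[0,0,0]], "turn": [[0,0,0],[0,0,0],[0,0,0],[0,0,0],[0,0,0],[0,0,0]]}}

```text
time_s: 29.35
ee_pos: [0.5316, 0.0491, 0.1924]
orientation: [0.765, 0.607, 0.183, 0.114]
ft_force: [-0.5, -0.5, 0.2]
width: 0.599
grip_force: 0.0
```

```bash
python3 - <<'E'
from h import *
print(workorder.close_job())
E
```

```text
the job is handed in; nothing more can be done
None
```

The job is handed in at about 29 s: I loosened the nut about 1.2 rad, turned the spindle until pointer and tab both measured 0.85 rad, and retightened the nut to its stop (2.2 N·m) with the pointer still there; the reported TCP lies about 43 mm beyond the real finger ends, which I corrected for.

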